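# Cock the solder sucker, draw it from the rack and hold it over the joint

### The job

Get the solder sucker (desoldering pump) ready over the bad joint on the circuit board: while it stands in the tool rack, press its plunger all the way down until it latches, then draw the pump out of the rack, lean it over about 45 degrees and bring its nozzle, pointing down at the board, about 2 cm above the big round solder joint. Finish holding it still there in the gripper, still cocked, without touching the board or its holder at any time and without disturbing the other tools and things on the bench.

Things in the scene. Friction and masses are not known exactly. Their poses are not given: they have to be found in the camera images.
- pump: solder sucker, 0.1 kg, nozzle down in one of the rack's 3 places. Origin at nozzle tip, z up the barrel. Along z, mm: white nozzle 8 dia. 0-22; black collar 21 dia. 22-45, sits on the rack's lower plate; blue barrel 20 dia. 45-148, yellow button (dummy) 2.5 proud on one side at 95-109; black cap 21 dia. 148-160; plunger above. In the rack the tip is 13 above the bench. Yaw of no account
- grip (a point): point on the pump's axis, 138 mm up from the nozzle tip, a good height to grip the barrel from above (151 mm above the bench in the rack). With the plunger latched the knob ends 40 mm above this point, with the plunger up 70 mm
- nozzle (a point): tip of the pump's nozzle (same point as the pump's origin)
- plunger (a joint): plunger travel in m: 0 = up, 0.030 = pressed to its stop. A spring resists with 6 to 9 N; past 0.0245 it snaps over the latch and stays down by itself at 0.030 (held there with about 4 N); let go earlier it springs back up
- plunger_top (a point): centre of the top of the plunger's black knob (19 mm dia., 13 mm thick). 208 mm above the nozzle tip when up (221 mm above the bench in the rack), 178 mm when latched
- tool_rack: fixed rack, two aluminium plates on a grey base, 100 (x) by 270 mm (y), origin under its middle at bench height; three places in a row at y = -80, 0, +80 mm. Upper plate: top 85 mm above the bench, 24 mm holes; lower plate: top at 35 mm, 13 mm holes. Corner posts end at 91 mm. The nozzle tip must rise 78 mm or more from its start to be clear of the rack
- screwdriver: red-handled screwdriver standing in another place of the rack, origin at its tip, handle 21 mm dia., top 143 mm above the bench: leave alone
- nut_driver: yellow-handled nut driver standing in the third place of the rack, origin at its tip, handle 21 mm dia., top 135 mm above the bench: leave alone
- board_holder: fixed board holder with a green circuit board, 85 mm (x) by 140 mm (y), clamped level, its top face 72.5 mm above the bench. Origin on the bench under the board's middle. Base 90 x 210 mm, a knob reaches y = +116 mm. Jaws at the board's two y ends rise to 77 mm above the bench, parts on the board up to 85 mm
- bad_joint (a point): the joint to clear, a silver solder dome (11 mm dia., 3.5 mm high) on a bare copper ring 17 mm dia., the only such one on the board, at x = -14, y = -18 mm in the board holder's frame. This point is on the board's face, 72.5 mm above the bench; z axis up
- solder_reel: solder reel standing on its flange, 62 mm dia., 50 mm high, origin under its middle: leave alone
- flux_jar: amber jar with black cap, 52 mm dia., 50 mm high, origin under its middle: leave alone
- tape_roll: black roll of tape lying flat, 70 mm dia., 19 mm high, origin under its middle: leave alone
- side_cutters: orange-handled side cutters lying flat, 140 mm long, 12 mm high, origin near the middle, jaws towards x: leave alone
- multimeter: yellow multimeter lying on its back, 145 x 76 mm, 43 mm high, origin under its middle: leave alone

How it is judged:
On the way, in this order (a step that is already met when the one before it is completed fails the run):
1. the plunger is pressed down to its stop and latched (within 2.5 mm) while the pump stands in the rack (value of joint plunger above 0.0275 m and z of nozzle in the frame of tool_rack below 0.025 m and angle between pump's own z axis and vertical below 0.15 rad), for 0.2 s.
2. the pump is drawn up out of the rack in the fingers, its nozzle clear of the upper plate (z of nozzle in the frame of tool_rack above 0.088 m and contact force between pump and tool_rack below 0.1 N and contact force between pump and the fingers above 1 N), for 0.1 s.
At the end, for the whole second after the job is handed in: the pump is held still by the fingers alone, leaning 30 to 60 degrees from upright with the nozzle down, the nozzle tip within 15 mm horizontally of the joint's centre and 6 to 40 mm above the board, plunger still latched (27.5 mm or more), the pump touching neither the board holder nor the rack (angle between pump's own z axis and vertical between 0.524 and 1.047 rad and horizontal distance between nozzle and bad_joint below 0.015 m and z of nozzle in the frame of bad_joint between 0.006 and 0.04 m and value of joint plunger above 0.0275 m and linear speed of pump below 0.03 m/s and contact force between pump and the fingers above 2 N and contact force between pump and board_holder below 0.1 N and contact force between pump and tool_rack below 0.1 N); the arm keeps its last pose, push and grip.
It fails at once if the board or its holder is touched (contact force between board_holder and anything else above 1 N).
It fails at once if another tool or thing on the bench is shifted by more than 25 mm (distance of any of screwdriver, nut_driver, solder_reel, flux_jar, tape_roll, side_cutters, multimeter from where it was at the start of the episode above 0.025 m).
It also fails if it takes over 51 s, if anything falls off the work surface, if the arm or the gripper's body presses on something with over 40 N, if the wrist force passes 120 N, or if a joint passes its speed limit or range.

### The arm

A 7-joint arm with a two-finger parallel gripper is mounted at the origin on the work surface. World frame = base frame: x ahead of the robot, y to its left, z up, the work surface at z = 0. Lengths are in m, angles in rad, forces in N, time in s.
With the tool pointing down it reaches from about 0.425 to 0.95 m from the base axis. Payload 4.7 kg.
Tool frame: the origin (TCP) lies on the centre line of the jaws, within the pads' length; the fingertips stand robot.nose_length ahead of it and the grasp point (between the pads) lies 8 mm behind it (robot.nose_length is the distance from the TCP to the fingertips, in m); z points along the fingers, y is the line along which they close (so a half turn about z gives the same grasp; the last joint's range is limited). The gripper opens to 85 mm and grips with 20 to 120 N. Pads are 22 mm wide; open, the fingers measure 114 mm over their backs; the gripper's body (76 mm by 85 mm) begins 54 mm behind the grasp point. The pads swing forward as they close: fully open they stand 13 mm farther back than shut.
Start: joints at [-1.308, 0.469, -0.049, 1.532, 0.024, 1.141, -0.082], TCP at [0.194, 0.646, 0.242] pointing down, gripper open.
Joint ranges: [-2.59, 2.59], [-0.33, 1.99], [-1.39, 1.29], [0.1, 2.45], [-1.04, 4.18], [0.21, 1.99], [-2.66, 2.66]. Speed limits (rad/s): [2.57, 2.57, 3.14, 3.14, 3.14, 3.14, 3.14].

### API

Orientations are given as [roll, pitch, yaw] about the fixed x, y, z axes, in that order (R = Rz(yaw) Ry(pitch) Rx(roll)).
In Python, from plant import robot gives the robot as it stands. Calls block until the motion is done:
- robot.goto(position, orientation): joint-space move of the TCP to a pose.
- robot.move_straight(position, vel=0.15, attitude=None, contact_N=None): straight line of the TCP; attitude=None keeps the orientation; vel is the mean speed in m/s. With contact_N (N) it stops when the force on the tool has changed by that much, and returns True; else False.
- robot.move_joints(angles): joint-space move.
- robot.grip(opening, strength=None): opening from 0.0 (shut) to 1.0 (fully open); strength is the grip in N (None keeps the last); returns when the fingers have stopped.
- robot.sleep(seconds).
- robot.inverse_kinematics(position, orientation): joint angles nearest the present ones, or None.
- robot.sense(): the state.
- robot.grab_frame(name): name is "scene" or "side" or "wrist"; returns a dict with "image" (480x640x3 uint8, red, green, blue), "range_z" (480x640 float32, m along the optical axis (not along the pixel's ray), 0 where there is no reading), "fx", "fy", "cx", "cy" (pixels), "R" (3x3) and "t" (3): a world point X has camera coordinates R X + t. Camera axes: x right, y down, z forward; pixel columns grow to the right and rows downward; lengths in m; the calibration is good to about 2 mm. The wrist camera is an equidistant fisheye: a pixel r from the principal point sees the ray r / f radians off the axis. A picture is of the moment at which its call begins.
A pose or a line that the arm cannot do raises robot.IKError and nothing moves.
- robot.close_job(): hands the job in; it is judged then, once.
The state is a dict: "t": time; "joint_pos": joint angles; "joint_velocities": joint speeds; "effort": joint torques, N m; "tcp_pos": TCP position; "tcp_rot": TCP orientation; "wrist_force": force on the tool from outside, world axes, zero at the start; "torque": the same for the moment, N m; "opening": opening from 0.0 (shut) to 1.0 (fully open); "gripper_force": force on a finger pad.
Only numpy, scipy, OpenCV 4.12 (cv2) and the standard library are available. Lean on these libraries where they do the work, as an engineer would, in place of code of your own. Each camera call takes 0.05 s, during which the arm holds its last target. There are 200 camera calls.

## Working session

There is one attempt and no reset: what is moved stays moved. The work goes in short steps, each a Python script; the robot and the scene stay as the last script left them, time stands still between calls to the robot, and variables do not carry over. Pictures are saved under pics/ and viewed, at most 10 in all, crops included, and the job is handed in when it is done.

```bash
ls; mkdir -p pics; python3 - <<'E'
from plant import robot
import cv2,numpy as np,pickle
print(robot.nose_length, robot.sense())
d={}
for n in("scene","side","wrist"):
    f=robot.grab_frame(n);d[n]=f
    print(n,f["fx"],f["cx"],f["cy"],-f["R"].T@f["t"],(f["range_z"]>0).mean())
    cv2.imwrite(f"pics/{n}0.png",f["image"][:,:,::-1])
pickle.dump(d,open("f0.pkl","wb"))
E
```

```text
pics
0.011 {'t': 0.0, 'joint_pos': array([-1.30786027,  0.46944464, -0.04856965,  1.53372572,  0.02410916,
        1.14099814, -0.08232946]), 'joint_velocities': array([ 1.29853099e-03, -1.75279705e-04, -2.47713440e-03,  7.80992647e-04,
       -4.63583125e-04,  8.78260010e-05, -1.17328659e-03]), 'effort': array([-7.63693915e-04, -5.10322273e+01, -4.68756084e-02, -2.37714118e+01,
        1.07244783e-02,  7.56651512e-03,  6.99451249e-06]), 'tcp_pos': array([0.19404537, 0.64590327, 0.24124571]), 'tcp_rot': array([-3.13960490e+00,  9.42096580e-05,  2.84974082e+00]), 'wrist_force': array([0.25622764, 0.40786317, 0.62222742]), 'torque': array([ 0.00834187, -0.00780685,  0.03223262]), 'gripper_force': 0.0, 'opening': 0.9968137566422518}
scene 552.1381957411081 318.45973207896475 243.30504831506153 [1.31616142 0.31996412 1.25923631] 0.99595703125
side 523.0157498853562 325.2736845961145 233.130300961853 [0.45545955 1.03732286 0.74908594] 0.9959505208333334
wrist 371.64829954431775 319.33406290455275 239.39831322182746 [0.13115913 0.66591703 0.37250693] 0.980966796875
```

View pics/scene0.png

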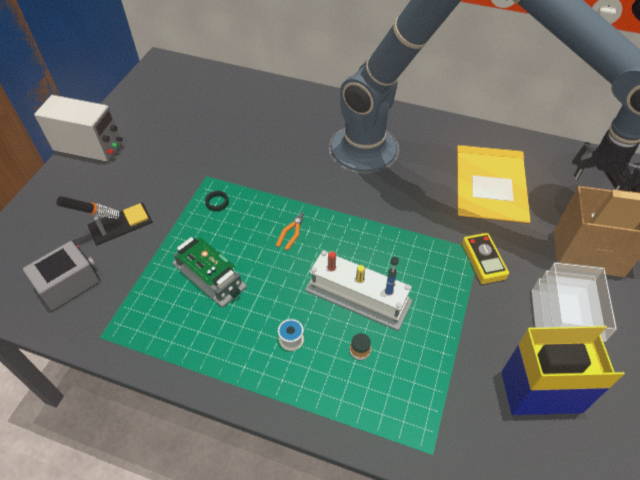

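View pics/side0.png

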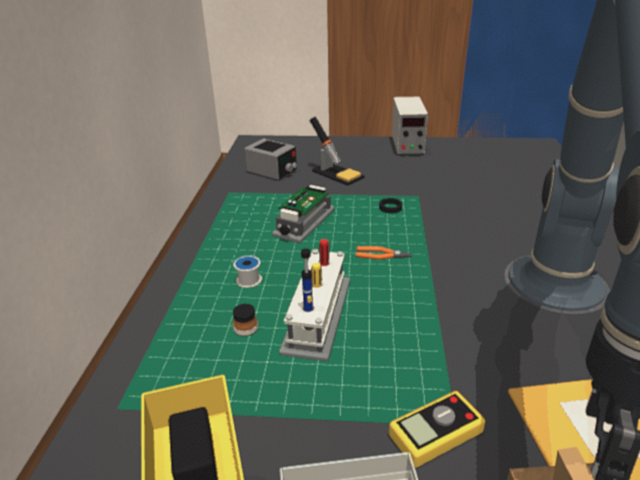

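The scene image shows the pump (blue) at about (391,278) with its knob at (395,261), and the nut driver and screwdriver at (360,272) and (332,260). The board is at (207,262). In the side image the pump is at (308,290) and its knob at (306,254). Next I'll turn these into positions.

```bash
cat > h.py <<'E'
import numpy as np,cv2
def pts(f):
    v,u=np.mgrid[0:480,0:640]; z=f["range_z"].astype(float)
    P=np.stack([(u-f["cx"])/f["fx"]*z,(v-f["cy"])/f["fy"]*z,z],-1)
    return (P-f["t"])@f["R"]
def ray(f,u,v,h):
    d=np.array([(u-f["cx"])/f["fx"],(v-f["cy"])/f["fy"],1])@f["R"]; c=-f["R"].T@f["t"]
    return c+d*(h-c[2])/d[2]
E
python3 - <<'E'
import pickle,cv2,numpy as np
from h import *
d=pickle.load(open("f0.pkl","rb"))
for n in("scene","side"):
    f=d[n];P=pts(f);h=cv2.cvtColor(f["image"],cv2.COLOR_RGB2HSV);H,S,V=cv2.split(h)
    roi=np.zeros((480,640),bool)
    if n=="scene": roi[170:380,150:450]=1
    else: roi[180:370,200:410]=1
    valid=f["range_z"]>0
    def rep(name,m):
        m=m&roi&valid
        c,l,s,ce=cv2.connectedComponentsWithStats(m.astype(np.uint8))
        if c<2: print(n,name,'none');return
        k=1+s[1:,4].argmax();q=P[l==k]
        print(n,name,s[k],ce[k].round(1),'med',np.median(q,0).round(4),'min',q.min(0).round(3),'max',q.max(0).round(3))
        return q
    rep("bench",(H>65)&(H<90)&(S>120)&(abs(P[...,2])<.02))
    rep("blue",(H>100)&(H<130)&(S>120)&(P[...,2]>.09))
    rep("knob",(V<70)&(P[...,2]>.18))
    q=rep("plate",(S<60)&(V>130)&(abs(P[...,2]-.085)<.012))
    if q is not None:
        r=cv2.minAreaRect(q[:,:2].astype(np.float32)*1000);print(r)
    q=rep("board",(H>45)&(H<90)&(S>80)&(abs(P[...,2]-.0725)<.008))
    if q is not None:
        r=cv2.minAreaRect(q[:,:2].astype(np.float32)*1000);print(r)
    rep("red",((H<8)|(H>172))&(S>140)&(P[...,2]>.08))
    rep("yel",(H>18)&(H<32)&(S>140)&(P[...,2]>.09))
f=d["scene"]["image"]
a=cv2.resize(f[225:310,160:255],None,fx=6,fy=6,interpolation=cv2.INTER_CUBIC)
b=cv2.resize(d["side"]["image"][175:245,265:345],None,fx=3,fy=3)
cv2.imwrite("pics/crop.png",np.hstack([a,np.pad(b,((0,510-b.shape[0]),(0,0),(0,0)))])[:,:800,::-1])
E
```

```text
scene bench [  150   176   300   204 38707] [294.8 294.3] med [ 6.228e-01 -3.640e-02 -5.000e-04] min [ 0.284 -0.435 -0.012] max [0.893 0.429 0.018]
scene blue [387 285   6   9  36] [389.3 288.9] med [0.5728 0.2335 0.1064] min [0.57  0.228 0.09 ] max [0.577 0.239 0.123]
scene knob [395 262   2   2   2] [395.5 262.5] med [0.5723 0.2369 0.2195] min [0.572 0.236 0.218] max [0.573 0.238 0.221]
scene plate [ 310  251  101   60 2193] [360.6 281.3] med [0.5631 0.1632 0.0835] min [0.503 0.024 0.073] max [0.608 0.281 0.097]
((554.0138549804688, 152.5728759765625), (251.8815155029297, 81.68124389648438), 82.91175842285156)
scene board [ 176  237   59   49 1146] [204.3 260.8] med [ 0.6292 -0.2494  0.0711] min [ 0.558 -0.329  0.065] max [ 0.693 -0.169  0.08 ]
((627.7963256835938, -249.64276123046875), (150.8646697998047, 87.42827606201172), 66.72601318359375)
scene red [329 252   6  17  61] [331.1 258. ] med [0.5516 0.0732 0.1369] min [0.538 0.066 0.092] max [0.557 0.082 0.147]
scene yel [357 266   7  15  67] [360.1 272.2] med [0.5616 0.1529 0.1286] min [0.547 0.146 0.092] max [0.568 0.162 0.14 ]
[... 374 characters left out ...]
0.221]
side plate [ 284  252   61   77 1823] [316.3 296.6] med [0.5423 0.2059 0.0834] min [0.5   0.03  0.075] max [0.606 0.282 0.093]
((553.3232421875, 153.93643188476562), (253.90740966796875, 76.42394256591797), 82.8994140625)
side board [278 188  51  27 507] [304.8 200.3] med [ 0.6223 -0.2498  0.0708] min [ 0.561 -0.328  0.066] max [ 0.691 -0.169  0.08 ]
((627.17919921875, -248.16812133789062), (144.24293518066406, 87.44815063476562), 66.68355560302734)
side red [320 240   9  25 194] [323.9 251.5] med [0.5423 0.0819 0.1209] min [0.534 0.067 0.084] max [0.552 0.087 0.143]
side yel [311 264  10  21 163] [315.9 273.6] med [0.5526 0.1613 0.1182] min [0.544 0.146 0.09 ] max [0.562 0.235 0.171]
```

View pics/crop.png

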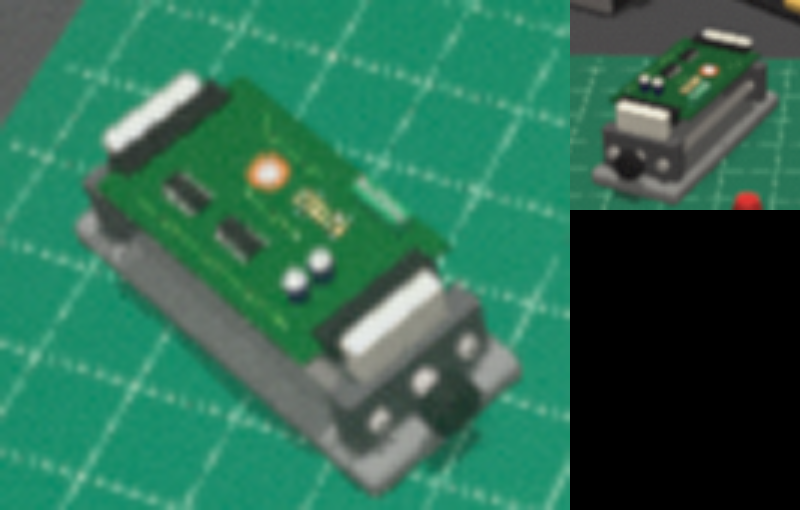

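The crop shows the joint with its copper ring at crop (268,172), which is scene pixel (204.7,253.7), with white connectors at both board ends. The knob end of the holder faces +y. Next I'll cross-check the joint, test IK options for the lean, and move above the pump.

```bash
python3 - <<'E'
import pickle,cv2,numpy as np
from scipy.spatial.transform import Rotation as Ro
from h import *
from plant import robot
d=pickle.load(open("f0.pkl","rb"))
# ring/dome: non-green blob near expected pixel
for n,(u,v) in {"scene":(204.2,253.2),"side":(265+140/3-.3,175+70/3-.3)}.items():
    print(n,ray(d[n],u,v,.074))
c=np.array([.6275,-.249]);a=np.radians(-23.3);R=np.array([[np.cos(a),-np.sin(a)],[np.sin(a),np.cos(a)]])
print("model",c+R@[-.014,-.018])
f=d["scene"];print("knob scene top",ray(f,395.5,261,.221)); print("side",ray(d["side"],305,251,.221))
J=np.r_[c+R@[-.014,-.018],.0725+.02]
pump=np.array([.5636,.2325])
q0=robot.sense()["joint_pos"]
for az in range(0,360,30):      # direction the top leans to
  l=np.array([np.cos(np.radians(az)),np.sin(np.radians(az)),0]);ax=np.cross([0,0,1],l)
  for yaw in range(-180,180,30):
    D=Ro.from_euler('xyz',[np.pi,0,np.radians(yaw)])
    T=Ro.from_rotvec(ax*np.pi/4)*D
    p=J-0.13*T.apply([0,0,1])
    qf=robot.inverse_kinematics(p,T.as_euler('xyz'))
    qg=robot.inverse_kinematics([*pump,.143],D.as_euler('xyz'))
    if qf is not None and qg is not None:
        print(az,yaw,np.round(qg,2),np.round(qf,2))
E
```

```text
scene [ 0.6086438  -0.26100418  0.074     ]
side [ 0.60497656 -0.25789354  0.074     ]
model [ 0.60752193 -0.2599944 ]
knob scene top [0.56928008 0.23591508 0.221     ]
side [0.5633797  0.23551484 0.221     ]
30 -180 [-0.54  0.46  0.1   1.8  -0.06  0.88  1.16] [-0.07  0.94  0.33  1.05  0.24  1.78  1.76]
30 -150 [-0.44  0.46 -0.03  1.79  0.02  0.89  1.62] [-0.05  0.94  0.27  1.05  0.27  1.79  2.26]
30 -120 [-0.36  0.47 -0.13  1.79  0.08  0.89  2.09] [ 0.09  0.92 -0.04  1.04  0.45  1.85  2.65]
30 -90 [-0.28  0.48 -0.25  1.78  0.14  0.9   2.56] [-0.35  1.15  1.1   1.08 -0.28  1.76 -2.56]
30 -60 [-1.19  0.72  1.11  1.84 -0.74  1.07 -2.41] [-0.35  1.15  1.1   1.08 -0.28  1.76 -2.04]
30 -30 [-1.19  0.72  1.11  1.84 -0.74  1.07 -1.88] [-0.35  1.15  1.1   1.08 -0.28  1.76 -1.51]
30 0 [-0.91  0.52  0.63  1.82 -0.38  0.92 -1.69] [-0.28  1.06  0.84  1.07 -0.09  1.75 -1.13]
30 30 [-0.85  0.5   0.53  1.82 -0.32  0.9  -1.22] [-0.32  1.1   0.98  1.08 -0.19  1.75 -0.53]
30 60 [-0.83  0.5   0.5   1.82 -0.3   0.9  -0.72] [-0.28  1.06  0.85  1.07 -0.1   1.75 -0.08]
30 90 [-0.76  0.48  0.41  1.81 -0.24 
[... 8611 characters left out ...]
02 -0.05  0.85 -0.34  1.97 -2.1 ]
300 -30 [-1.19  0.72  1.11  1.84 -0.74  1.07 -1.88] [ 0.57  1.02 -0.05  0.85 -0.34  1.97 -1.58]
300 0 [-0.91  0.52  0.63  1.82 -0.38  0.92 -1.69] [ 0.57  1.02 -0.05  0.85 -0.34  1.97 -1.06]
300 30 [-0.85  0.5   0.53  1.82 -0.32  0.9  -1.22] [ 0.57  1.02 -0.05  0.85 -0.34  1.97 -0.53]
300 60 [-0.83  0.5   0.5   1.82 -0.3   0.9  -0.72] [ 0.57  1.02 -0.05  0.85 -0.34  1.97 -0.01]
300 90 [-0.76  0.48  0.41  1.81 -0.24  0.89 -0.24] [ 0.57  1.02 -0.05  0.85 -0.34  1.97  0.51]
300 120 [-0.69  0.47  0.31  1.81 -0.18  0.89  0.22] [ 0.57  1.02 -0.05  0.85 -0.34  1.97  1.04]
300 150 [-0.61  0.47  0.2   1.8  -0.12  0.88  0.69] [ 0.57  1.02 -0.05  0.85 -0.34  1.97  1.56]
```

```bash
python3 - <<'E'
from plant import robot
import numpy as np,cv2,pickle
yaw=np.radians(83)
robot.move_straight([.194,.646,.33],vel=.25)
robot.goto([.5636,.234,.30],[np.pi,0,yaw])
robot.grip(0.0,60)
s=robot.sense();print(s["t"],s["tcp_pos"],s["tcp_rot"],s["wrist_force"],s["opening"])
d={n:robot.grab_frame(n) for n in("wrist","side","scene")}
pickle.dump(d,open("f1.pkl","wb"))
cv2.imwrite("pics/wrist1.png",d["wrist"]["image"][:,:,::-1])
E
```

```text
3.4167 [0.5636147  0.23398101 0.30002182] [ 3.14156501e+00 -5.63605494e-05  1.44855309e+00] [-1.40074139 -1.04753027 -0.14654313] 0.0016139031538286107
```

View pics/wrist1.png

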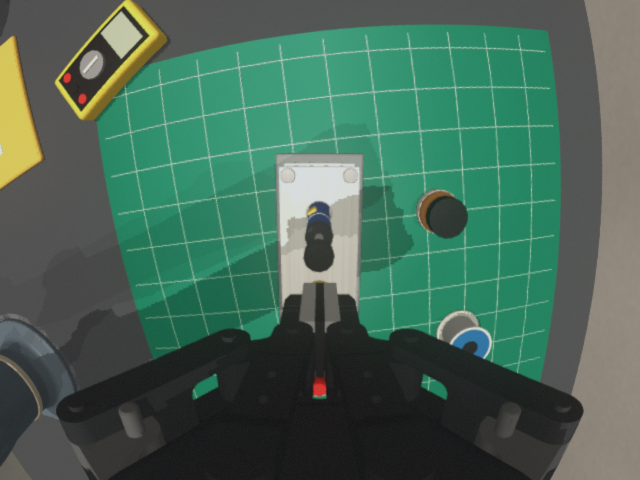

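The wrist view shows the knob's top disc at about (319,256), radius about 15 px, with the closed fingertips at (320,290). I'll locate it with the fisheye ray at z=0.221 and then press.

```bash
python3 - <<'E'
import pickle,cv2,numpy as np
from h import *
d=pickle.load(open("f1.pkl","rb"));f=d["wrist"]
z=f["range_z"];print(z[250:262:4,310:330:5].round(3))
m=(cv2.cvtColor(f["image"],cv2.COLOR_RGB2GRAY)<75)
zc=np.median(z[252:260,314:324]);m&=abs(z-zc)<.006;m[285:]=0
c,l,s,ce=cv2.connectedComponentsWithStats(m.astype(np.uint8));k=l[256,319];print(s[k],ce[k])
cn=cv2.findContours((l==k).astype(np.uint8),0,2)[0][0];(u,v),r=cv2.minEnclosingCircle(cn);print(u,v,r)
def fray(u,v,h):
    a=np.array([(u-f["cx"])/f["fx"],(v-f["cy"])/f["fy"]]);r=np.hypot(*a)
    D=np.r_[a/r*np.sin(r),np.cos(r)]@f["R"];c=-f["R"].T@f["t"];return c+D*(h-c[2])/D[2]
print(fray(u,v,.221),fray(*ce[k],.221))
P=pts(d["side"]);g=cv2.cvtColor(d["side"]["image"],cv2.COLOR_RGB2GRAY)
q=P[(P[...,2]>.205)&(P[...,2]<.222)&(abs(P[...,0]-.563)<.02)&(abs(P[...,1]-.235)<.02)];print("side",len(q),(q.min(0)+q.max(0))/2,np.ptp(q,0))
E
```

```text
[[0.22  0.221 0.22  0.221]
 [0.22  0.221 0.221 0.221]
 [0.222 0.221 0.223 0.222]]
[304 240  30  32 726] [318.37878788 255.32506887]
318.4213562011719 255.32022094726562 15.759138107299805
[0.56376693 0.23435854 0.221     ] [0.56374149 0.23435862 0.221     ]
side 91 [0.56267759 0.23446671 0.21378248] [0.0169823  0.01891374 0.01517161]
```

```bash
python3 - <<'E'
from plant import robot
import numpy as np,cv2
x,y=.5637,.2343
robot.move_straight([x,y,.238],vel=.12)
f0=robot.sense()["wrist_force"]
r=robot.move_straight([x,y,.197],vel=.03,contact_N=22)
s=robot.sense();print(r,s["t"],s["tcp_pos"],s["wrist_force"]-f0)
robot.sleep(.3)
s=robot.sense();print(s["tcp_pos"],s["wrist_force"]-f0)
robot.move_straight([x,y,.262],vel=.1)
s=robot.sense();print(s["t"],s["tcp_pos"],s["wrist_force"]-f0)
f=robot.grab_frame("wrist");z=f["range_z"];c=-f["R"].T@f["t"]
print("cam z",c[2]); print((c[2]-z[200:290:8,319]).round(3))
cv2.imwrite("pics/wrist2.png",f["image"][100:400,150:500,::-1])
E
```

```text
True 5.5417 [0.5675525  0.23580957 0.2024163 ] [-0.94626721  0.12294651  4.38923935]
[0.56739942 0.23582625 0.20237225] [-0.50825134 -0.38686464  4.5673818 ]
6.5917 [0.56322326 0.23421786 0.2613222 ] [-0.51691481  0.64923802 -0.64043479]
cam z 0.3927727606361779
[0.082 0.08  0.096 0.121 0.148 0.166 0.18  0.18  0.18  0.177 0.065 0.25 ]
```

View pics/wrist2.png

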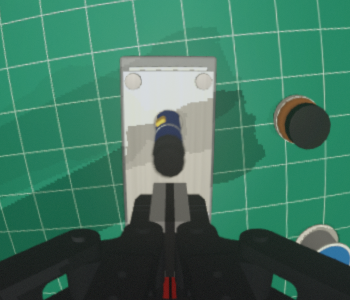

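The pump is latched: the knob reads about 0.191 m after the known 11 mm depth bias, and the fingers stopped at 0.1914. In the crop the knob sits shorter above the cap at about (168,160). Next I'll grip and draw it out.

```bash
python3 - <<'E'
from plant import robot
import numpy as np,cv2
x,y=.5637,.2343
robot.grip(.75,60)
robot.move_straight([x,y,.143],vel=.08,contact_N=12)
s=robot.sense();print(s["t"],s["tcp_pos"],s["wrist_force"],s["opening"])
robot.grip(0,70)
s=robot.sense();print(s["t"],s["tcp_pos"],s["wrist_force"],s["opening"],s["gripper_force"])
p=s["tcp_pos"]
robot.move_straight([p[0],p[1],.262],vel=.08)
s=robot.sense();print(s["t"],s["tcp_pos"],s["wrist_force"],s["opening"],s["gripper_force"])
f=robot.grab_frame("side");cv2.imwrite("pics/side2.png",cv2.resize(f["image"][150:350,200:420],None,fx=2.5,fy=2.5)[:,:,::-1])
E
```

```text
8.9 [0.56406225 0.23442692 0.14356585] [ 0.47087325 -0.7478992   0.13100308] 0.7527754469476327
9.3833 [0.5635793  0.23441482 0.14331498] [-1.06591734  0.23199474  3.46178882] 0.22068837869931862 68.09771418571472
11.025 [0.56329618 0.23433539 0.2613986 ] [-0.23210631 -0.87952256 -1.43110647] 0.21798916162381002 68.19592326879501
```

View pics/side2.png

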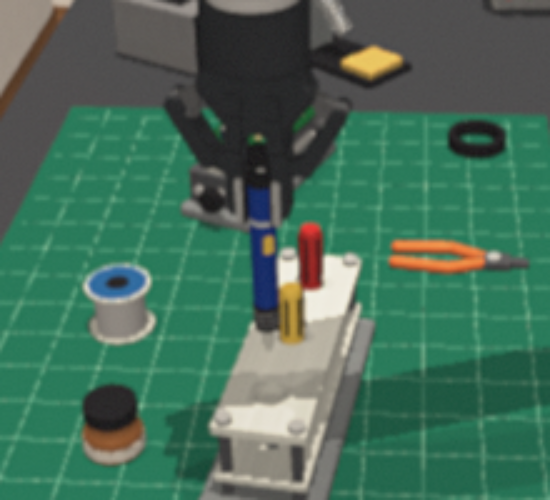

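The pump is out of the rack, held at image (260,240) with its nozzle at (268,345), slightly tilted. The other tools are undisturbed. Next: lift, lean, and hover high over the joint to check.

```bash
cat >> h.py <<'E'
from scipy.spatial.transform import Rotation as Ro
J=np.array([.6078,-.2600,.0725])
def att():
    l=np.radians(75);ax=np.cross([0,0,1],[np.cos(l),np.sin(l),0])
    return Ro.from_rotvec(ax*np.pi/4)*Ro.from_euler('xyz',[np.pi,0,np.radians(83)])
def tcp(h,dx=0,dy=0): return J+[dx,dy,h]-.13*att().apply([0,0,1])
E
python3 - <<'E'
from plant import robot
from h import *
import pickle
p=robot.sense()["tcp_pos"]
robot.move_straight([p[0],p[1],.37],vel=.15)
robot.goto(tcp(.14),att().as_euler('xyz'))
robot.move_straight(tcp(.06),vel=.08)
robot.sleep(.3)
s=robot.sense();print(s["t"],s["tcp_pos"],tcp(.06),s["gripper_force"],s["opening"])
d={n:robot.grab_frame(n) for n in("scene","side","wrist")};pickle.dump(d,open("f2.pkl","wb"))
A=cv2.resize(d["scene"]["image"][200:300,150:270],None,fx=3.3,fy=3.3,interpolation=cv2.INTER_CUBIC)
B=cv2.resize(d["side"]["image"][130:230,240:360],None,fx=3.3,fy=3.3,interpolation=cv2.INTER_CUBIC)
cv2.imwrite("pics/lean.png",np.hstack([A,B])[:,:,::-1])
E
```

```text
14.9167 [ 0.63170035 -0.17122135  0.22472389] [ 0.63159165 -0.17120835  0.22442388] 68.24573367834091 0.22274944323097823
```

View pics/lean.png

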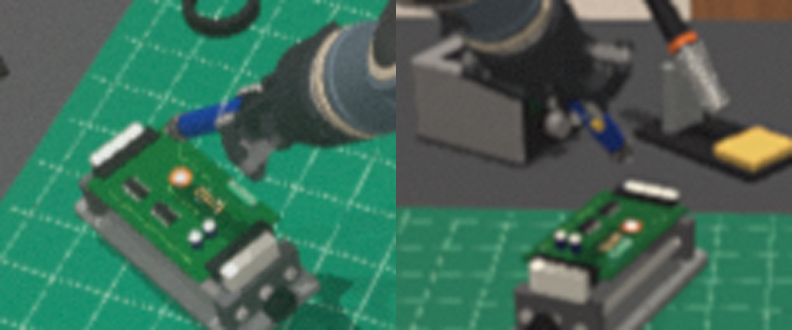

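The arm hovers leaned, with the black collar end at about (175,128) in the scene crop and (625,155) in the side crop. The joint ring is at (180,177) and (632,226). I'll measure the axis and tip using depth.

```bash
python3 - <<'E'
import pickle
from h import *
d=pickle.load(open("f2.pkl","rb"))
tip=J+[0,0,.06];a=-att().apply([0,0,1]);print("axis",a)
for n in("scene","side"):
    f=d[n];P=pts(f);w=P-tip;t=w@a;r=w-t[...,None]*a;rr=np.linalg.norm(r,axis=-1)
    m=(rr<.035)&(t>-.02)&(t<.115)&(f["range_z"]>0)&(P[...,2]>.1)
    print(n,"min t",np.sort(t[m])[:6].round(4))
    H,S,V=cv2.split(cv2.cvtColor(f["image"],cv2.COLOR_RGB2HSV))
    c=-f["R"].T@f["t"]
    k=(c-tip)/np.linalg.norm(c-tip);k-=k@a*a;k/=np.linalg.norm(k);s=np.cross(a,k)
    for lo in np.arange(-.01,.115,.012):
        q=m&(t>=lo)&(t<lo+.012)
        if q.sum()<2: print(round(lo,3),q.sum());continue
        sv=r[q]@s; kv=r[q]@k
        print(round(lo,3),q.sum(),"side mid %.4f width %.4f  toward-cam med %.4f"%((sv.min()+sv.max())/2,np.ptp(sv),np.median(kv)),"HSV",[int(np.median(c[q])) for c in(H,S,V)])
    print("s",s.round(2),"k",k.round(2))
    X=f["R"]@tip+f["t"];print("tip px",f["fx"]*X[0]/X[2]+f["cx"],f["fy"]*X[1]/X[2]+f["cy"])
f=d["scene"]["image"];A=cv2.resize(f[225:270,185:235],None,fx=8,fy=8,interpolation=cv2.INTER_CUBIC)
B=cv2.resize(d["side"]["image"][155:205,400-112:450-112],None,fx=7.2,fy=7.2,interpolation=cv2.INTER_CUBIC)
A=A[:360];cv2.imwrite("pics/lean2.png",np.hstack([A,B])[:,:,::-1])
E
```

```text
axis [0.1830127  0.6830127  0.70710678]
scene min t [0.0064 0.0103 0.0234 0.0253 0.0254 0.0257]
-0.01 0
0.002 2 side mid -0.0010 width 0.0025  toward-cam med 0.0059 HSV [58, 54, 113]
0.014 4 side mid -0.0040 width 0.0097  toward-cam med 0.0103 HSV [69, 50, 99]
0.026 17 side mid -0.0005 width 0.0203  toward-cam med 0.0091 HSV [68, 34, 89]
0.038 16 side mid -0.0019 width 0.0182  toward-cam med 0.0106 HSV [103, 113, 95]
0.05 17 side mid -0.0011 width 0.0191  toward-cam med 0.0100 HSV [109, 190, 133]
0.062 16 side mid -0.0004 width 0.0168  toward-cam med 0.0105 HSV [109, 197, 120]
0.074 17 side mid -0.0003 width 0.0191  toward-cam med 0.0101 HSV [109, 201, 136]
0.086 17 side mid -0.0014 width 0.0177  toward-cam med 0.0108 HSV [109, 195, 124]
0.098 13 side mid -0.0019 width 0.0139  toward-cam med 0.0107 HSV [109, 195, 137]
0.11 4 side mid -0.0047 width 0.0103  toward-cam med 0.0102 HSV [111, 108, 145]
s [ 0.6   0.49 -0.63] k [ 0.78 -0.54  0.32]
tip px 200.84440362654001 239.68363917027384
side min t [0.0023 0.004  0.0207 0.021  0.0231 0.0257]
-0.01 0
0.002 2 side mid 0.0009 width 0.0017  toward-cam med 0.0015 HSV [18, 15, 91]
0.014 4 side mid 0.0010 width 0.0156  toward-cam med 0.0056 HSV [20, 9, 69]
0.026 16 side mid 0.0022 width 0.0188  toward-cam med 0.0082 HSV [12, 18, 64]
0.038 19 side mid 0.0013 width 0.0196  toward-cam med 0.0065 HSV [116, 56, 63]
0.05 16 side mid 0.0019 width 0.0174  toward-cam med 0.0073 HSV [112, 190, 85]
0.062 13 side mid 0.0014 width 0.0172  toward-cam med 0.0073 HSV [112, 192, 85]
0.074 16 side mid 0.0011 width 0.0191  toward-cam med 0.0074 HSV [113, 184, 85]
0.086 13 side mid 0.0006 width 0.0190  toward-cam med 0.0073 HSV [116, 116, 84]
0.098 13 side mid -0.0022 width 0.0100  toward-cam med 0.0098 HSV [21, 119, 116]
0.11 3 side mid -0.0046 width 0.0060  toward-cam med 0.0081 HSV [113, 81, 85]
s [-0.77 -0.34  0.53] k [-0.61  0.64 -0.47]
tip px 309.73429183692167 178.70886541841404
```

View pics/lean2.png

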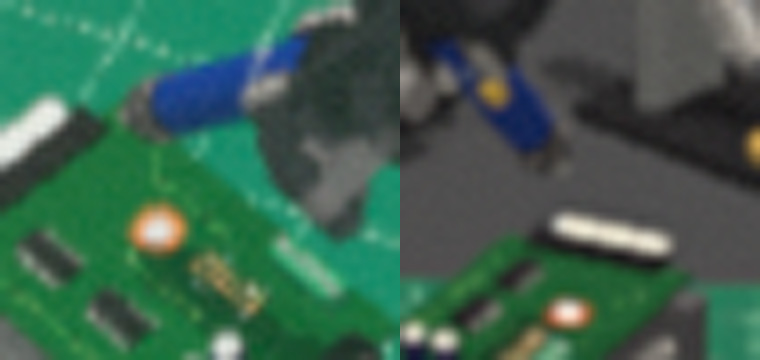

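The axis lies within about 2 mm of the commanded line in both views, with the collar and barrel where expected, and the path down is clear. Next: lower to 22 mm, verify and hand in.

```bash
python3 - <<'E'
from plant import robot
from h import *
robot.move_straight(tcp(.022),vel=.03,contact_N=8)
robot.sleep(.7)
s=robot.sense();print(s["t"],s["tcp_pos"]-tcp(.022),s["gripper_force"],s["wrist_force"])
a=-att().apply([0,0,1])
tip=J+[0,0,.022]
for n in("scene","side"):
    f=robot.grab_frame(n);P=pts(f);w=P-tip;t=w@a;rr=np.linalg.norm(w-t[...,None]*a,axis=-1)
    H,S,V=cv2.split(cv2.cvtColor(f["image"],cv2.COLOR_RGB2HSV))
    m=(rr<.03)&(t>.02)&(t<.1)&(H>100)&(H<125)&(S>120)
    print(n,"blue from t=%.4f"%np.sort(t[m])[2],"r med %.4f"%np.median(rr[m]))
    B=f["image"]; u0,v0=(165,215) if n=="scene" else (270,150)
    im=cv2.resize(B[v0:v0+75,u0:u0+75],None,fx=5,fy=5,interpolation=cv2.INTER_CUBIC)
    cv2.imwrite(f"pics/fin_{n}.png",im[:,:,::-1])
cv2.imwrite("pics/fin.png",np.hstack([cv2.imread("pics/fin_scene.png"),cv2.imread("pics/fin_side.png")]))
E
```

```text
17.1833 [ 1.16688374e-05 -4.32903358e-06  6.22507224e-06] 68.24611186981201 [-0.32482883 -0.40206329 -0.30570002]
scene blue from t=0.0460 r med 0.0119
side blue from t=0.0512 r med 0.0092
```

View pics/fin.png

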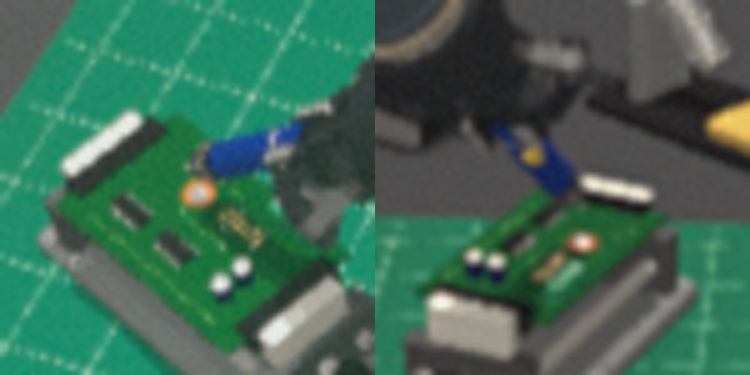

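The nozzle tip at scene-crop (195,170) is about 4.6 px above the joint (200,193), which matches about 22 mm height directly over it. Nothing is touching, so I'm handing in.

```bash
python3 -c "
from plant import robot
print(robot.close_job())"
```

```text
the job is handed in; nothing more can be done
None
```

The job is handed in at about 17 s on the robot's clock: the pump was latched in the rack, drawn out, and is held leaning 45° with its nozzle about 22 mm above the bad joint; no verdict was returned, and the latch was last checked before gripping.

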